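Clamp the oak scoop stand into its counter dock

TASK

Set the oak scoop stand upright in the open mouth of the clamp dock, slide it fully home against the blue fence and let go of it; then push the red clamp handle down past its over-centre point until it comes up firm on its stop, so that the spindle stays locked down on the stand by itself. Be gentle: about 10 N is plenty to seat the stand and 20 N for the handle, and at 30 N or more on the fence or the handle the fixture is damaged. Leave the yellow scoop, the canister and the funnel where they are, and take the hand away at the end.

Things in the scene. Friction and masses are not known exactly. Their poses are not given: they have to be found in the camera images.
- dock: Clamp dock screwed to the counter: aluminium base plate 90 mm wide, 10 mm thick, from x = -75 to +175 mm in its frame. Origin on the counter right below the clamp arm's pivot; z up, +x from the pivot to the open mouth where the stand goes in; the handle points to -x. The clamp's steel cheeks reach from x = -61 to 17 mm, 40 mm across, 102 mm high.
- home (a point): Where the middle of the stand's underside is when fully home: x = 75, y = 0, z = 10 mm in the dock's frame, on the channel floor (the plate's top). Two steel rails, 8 mm thick, tops 22 mm above the counter, leave a channel 49 mm wide from x = 45 to 110 mm, flaring to about 80 mm at x = 165 mm. The open clamp arm overhangs this place, up to 170 mm above the counter.
- mouth (a point): Point on the floor of the flared mouth, x = 143, y = 0, z = 10 mm in the dock's frame: a good place to set the middle of the stand's underside, clear of the raised clamp arm. From there the stand slides 68 mm towards the dock's -x to the fence, pushed on its outer end face.
- fence: Blue end stop of the channel, 8 x 56 x 34 mm, across the dock on the plate, on a silicone backing that yields from about 5 N on by 1 mm per 1.5 N (8 mm at most) and comes back when let go, origin at the centre of its underside; its face towards the mouth is at x = 45 mm (unpressed) in the dock's frame.
- pivot (a point): The handle's horizontal hinge axis (along the dock's y), x = -47, y = 0, z = 68 mm in the dock's frame. Locked, the handle lies 4 to 25 degrees above the horizontal: the silicone-faced stop has been adjusted by hand and is not known beforehand, so push slowly until the force rises above what the spring needs, then stop.
- handle: Round red bar of 16 mm diameter, its grip 40 to 125 mm from the hinge. Origin on the hinge axis; it reaches along its own -x, own z is square to its upper side. Starts 65 to 86 degrees above horizontal. Pushed down, it lowers the spindle; in the last 20 degrees before dead centre this takes up to 12 N at the grip (let go and it springs back), then it snaps about 4 degrees on to its stop.
- handle_grip (a point): Top line of the round handle at the place to push, 105 mm from the hinge axis along the handle (20 mm from its free end). The bar springs about 1 mm per 6 N here.
- spindle: Sprung steel spindle of 10 mm diameter with a domed black rubber foot of 18 mm diameter, on the clamp arm 75 mm from the arm's pivot; origin on the arm's centreline, the foot's lowest point 35 mm along its own -z. Locked down on the stand it presses with about 20 to 40 N.
- stand: Loose oak scoop stand, 60 mm long (its x), 44 mm wide (its y), 48 mm high, about 0.1 kg, with two slots across the top, 7 mm wide and 14 mm deep, near its ends; origin at the centre of its underside. Both ends are alike. It goes in with its length along the dock's x; grip it across its 44 mm width, on the lower solid 34 mm.
- scoop: Yellow scoop with dark silicone edges, 195 x 64 x 41 mm, lying on the counter; origin under the back of the bowl, the handle towards its -x. Leave alone.
- canister: Round stainless canister with twist lid, 108 mm in diameter, 147 mm high, origin under its centre. Leave alone.
- funnel: White plastic funnel standing mouth down, 110 mm in diameter, 105 mm high, origin under its centre. Leave alone.
There are look-alikes about, which are no part of the job. Of the things shaped like the stand, the wooden one is meant.

How it is judged:
On the way, in this order (a step that is already met when the one before it is completed fails the run):
1. the stand is fully home against the fence, upright on the dock's floor, and let go (x of stand in the frame of dock between 0.07 and 0.0785 m and y of stand in the frame of dock between -0.006 and 0.006 m and z of stand in the frame of dock below 0.014 m and angle between stand's own z axis and vertical below 0.08 rad and contact force between each of the fingers, the arm and stand below 0.2 N), for 0.2 s.
2. the spindle presses the stand down (x of stand in the frame of dock between 0.07 and 0.0785 m and y of stand in the frame of dock between -0.006 and 0.006 m and z of stand in the frame of dock below 0.014 m and angle between stand's own z axis and vertical below 0.08 rad and contact force between spindle and stand above 12 N), for 0.2 s.
At the end, for the whole second after the job is handed in: The stand is upright on the dock's floor, its inner face within 3.5 mm of the fence, within 6 mm of the channel's centreline and at rest, and with the hand off the handle the spindle goes on pressing it with more than 12 N (all of step 2 and linear speed of stand below 0.01 m/s and contact force between each of the fingers, the arm and handle below 0.2 N); the robot touches nothing.
It fails at once if the handle is pushed with more than 30 N (contact force between any of the fingers, the arm and handle above 30 N).
It fails at once if the stand is driven against the fence with more than 30 N (contact force between stand and fence above 30 N).
It fails at once if scoop, canister or funnel is shifted by more than 25 mm (distance of any of scoop, canister, funnel from where it was at the start of the episode above 0.025 m).
It also fails if it takes over 72 s, if anything falls off the work surface, if the arm or the gripper's body presses on something with over 40 N, if the wrist force passes 120 N, or if a joint passes its speed limit or range.

ROBOT

A 6-joint arm with a two-finger parallel gripper is mounted at the origin on the work surface. World frame = base frame: x ahead of the robot, y to its left, z up, the work surface at z = 0. Lengths are in m, angles in rad, forces in N, time in s.
With the tool pointing down it reaches from about 0.325 to 0.85 m from the base axis. Payload 15.5 kg.
Tool frame: the origin (TCP) lies at the very end of the fingers, on their centre line; the grasp point (between the pads) lies 19 mm behind it (bot.grip_depth is the distance from the TCP to the grasp point, in m); z points along the fingers, y is the line along which they close (so a half turn about z gives the same grasp; the last joint's range is limited). The gripper opens to 91 mm and grips with 3 to 60 N. Pads are 32 mm wide; open, the fingers measure 118 mm over their backs; the gripper's body (76 mm by 178 mm) begins 60 mm behind the grasp point.
Start: joints at [-1.21, 0.494, 1.345, -0, 1.302, -0.096], TCP at [0.275, -0.561, 0.214] pointing down, gripper open.
Joint ranges: [-2.91, 2.91], [-0.82, 2.16], [0.22, 2.67], [-1.22, 4.37], [0.12, 2.79], [-3.08, 3.08]. Speed limits (rad/s): [1.89, 1.89, 2.57, 3.01, 3.01, 3.01].

INTERFACE

Orientations are given as a unit quaternion [w, x, y, z].
In Python, from workcell import bot gives the robot as it stands.
- The arm moves only by the tool arm_command, never from a script. Its argument "increments" is a list of rows, each a list of 3 entries, a list of its own where there are three numbers: the shift along the tool's x, y, z in m, then the turn, a rotation vector about the tool's x, y, z in rad, then the finger opening in m, from 0 to 0.0912. In form: [[[x, y, z], [wx, wy, wz], jaw], ...]. A call has 1 to 5 rows; each row is the pose to reach, as a shift and turn from the pose commanded when the call began, along the tool's axes at that moment; what a row does not reach only later rows make up. A row lasts 1/12 s, in which the tool goes at most 41.7 mm and 7.16 degrees, less where a joint would pass 70% of its speed; a pose out of reach is approached as far as the arm can. A call with a gripper value outside its range is refused whole. The fingers move at their own pace and stop on an object; "force" is the grip in N (left out, the last holds). Time passes only in rows, so rows that repeat a pose let the fingers close. It gives the time, the measured TCP pose, the force, the opening and the grip force at its end, in the units of the state.
- bot.get_state(): the state, without advancing time (a new reading comes with each control period).
- bot.snapshot(name): name is "scene" or "side" or "wrist"; returns a dict with "color" (480x640x3 uint8, blue, green, red), "intrinsics" (3x3 intrinsics, pixels), "rvec" (rotation vector, rad) and "tvec" (3), from world to camera coordinates, as OpenCV has them. Camera axes: x right, y down, z forward; pixel columns grow to the right and rows downward; lengths in m; the calibration is good to about 2 mm. The wrist camera is an equidistant fisheye: a pixel r from the principal point sees the ray r / f radians off the axis. A picture is of the moment at which its call begins. There is no depth.
- bot.job_done(): hands the job in; it is judged then, once.
The state is a dict: "clock": time; "qpos": joint angles; "joint_vel": joint speeds; "joint_torque": joint torques, N m; "ee_pos": TCP position; "tool_rot": TCP orientation; "force": force on the tool from outside, world axes, zero at the start; "ft_torque": the same for the moment, N m; "gripper_width": finger opening in m; "grasp_force": force on a finger pad.
Only numpy, scipy, OpenCV 4.12 (cv2) and the standard library are available. Lean on these libraries where they do the work, as an engineer would, in place of code of your own. Each camera call takes 0.05 s, during which the arm holds its last target. There are 200 camera calls.

## Working session

There is one attempt and no reset: what is moved stays moved. The work goes in short steps, Python scripts to look and compute and a tool call to move; the robot and the scene stay as the last step left them, time stands still between calls to the robot, and variables do not carry over. Pictures are saved under pics/ and viewed, at most 10 in all, crops included, and the job is handed in when it is done.

Besides the shell and the picture viewer there is one more tool, called after "Request:" as name([rows], argument=value, ...), one row to a line, values as JSON. arm_command: Moves the arm, as the interface text tells. Its arguments: {"type":"object","properties":{"increments":{"type":"array"},"force":{"type":"number"}},"required":["increments"]}

```bash
mkdir -p pics; ls; python3 - <<'E'
from workcell import bot
import cv2,numpy as np
for n in("scene","side"):
    s=bot.snapshot(n); cv2.imwrite(f"pics/{n}0.png",s["color"]); np.savez(f"{n}0.npz",**s)
    print(n,s["intrinsics"],s["rvec"],s["tvec"])
print(bot.get_state())
E
```

```text
pics
scene [[442.03455461   0.         314.45224407]
 [  0.         442.03455461 243.74419045]
 [  0.           0.           1.        ]] [ 2.38189134  1.03363057 -0.30632156] [-0.34107706 -0.24021873  1.26583505]
side [[535.61460676   0.         322.68810013]
 [  0.         535.61460676 240.87762572]
 [  0.           0.           1.        ]] [ 0.19031577 -2.89767337  1.05533401] [0.51218499 0.12744865 1.42959624]
{'clock': 0.1, 'qpos': array([-1.21050368e+00,  4.94105370e-01,  1.34606071e+00, -1.59297324e-05,
        1.30250886e+00, -9.54678982e-02]), 'joint_vel': array([ 0.00131468, -0.00010287, -0.00467908,  0.00124922, -0.00017211,
        0.00085703]), 'joint_torque': array([ 1.79373033e-03, -8.80242419e+01, -3.82544053e+01,  7.07546202e-02,
        4.81663202e-02, -6.43940939e-05]), 'ee_pos': array([ 0.27498593, -0.56087529,  0.21341051]), 'tool_rot': array([-5.35390095e-04,  9.74146837e-01,  2.25915132e-01, -7.90561194e-05]), 'force': array([-1.05208316,  0.51841594,  0.91769929]), 'ft_torque': array([-0.04980763, -0.03738748, -0.04535055]), 'grasp_force': 0.0, 'gripper_width': 0.09104181748769365}
```

View pics/scene0.png

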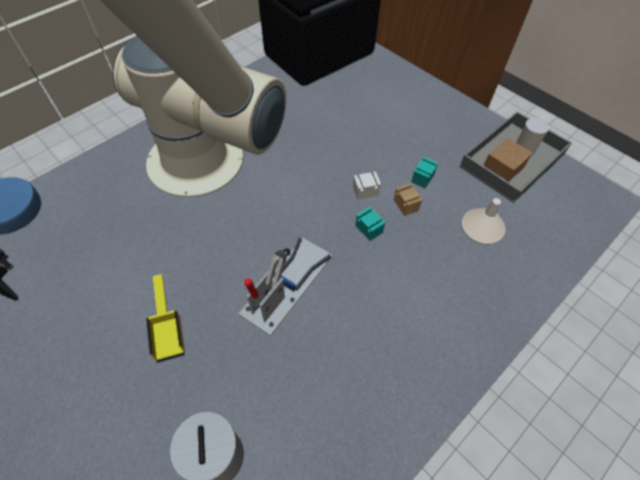

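View pics/side0.png

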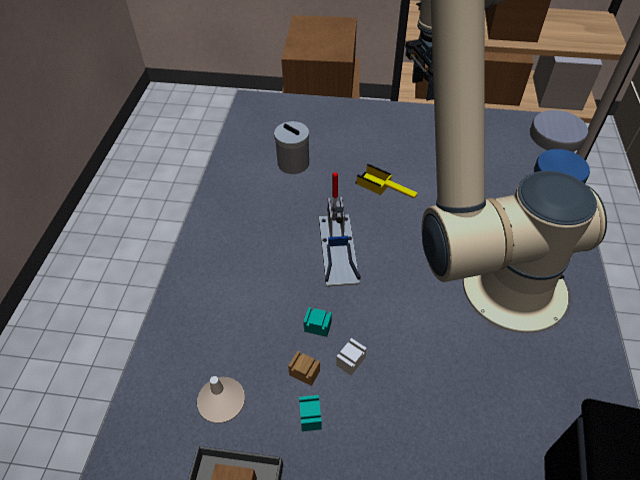

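The scene view shows the stand at about (407,199), between teal and white look-alikes. The dock plate has corners near (240,314), (270,332), (330,258) and (302,238), and the mouth is at the upper right. In the side view the stand is at (304,368) and the dock runs from (339,215) to (340,283).

```bash
cat > h.py <<'E'
import numpy as np,cv2
def load(f):
    return dict(np.load(f))
def ray(s,p,fish=False):
    R=cv2.Rodrigues(s["rvec"])[0]; K=s["intrinsics"]
    x=(np.array(p,float)-K[:2,2])/K[0,0]
    if fish:
        r=np.hypot(*x); d=np.r_[x/r*np.sin(r),np.cos(r)] if r>1e-9 else np.array([0,0,1.])
    else: d=np.r_[x,1]
    return -R.T@s["tvec"].ravel(), R.T@d
def onz(s,p,z,fish=False):
    c,d=ray(s,p,fish); return c+d*(z-c[2])/d[2]
def proj(s,P,fish=False):
    R=cv2.Rodrigues(s["rvec"])[0]; K=s["intrinsics"]; X=R@np.array(P,float)+s["tvec"].ravel()
    if fish:
        r=np.hypot(X[0],X[1]); t=np.arctan2(r,X[2]); x=X[:2]/r*t
    else: x=X[:2]/X[2]
    return K[0,0]*x+K[:2,2]
E
python3 - <<'E'
from h import *
a=load("scene0.npz");b=load("side0.npz")
ca=a["color"][150:340,230:440]; cb=b["color"][160:400,270:390]
A=cv2.resize(ca,None,fx=2.5,fy=2.5,interpolation=cv2.INTER_CUBIC);B=cv2.resize(cb,None,fx=2.2,fy=2.2,interpolation=cv2.INTER_CUBIC)
C=np.zeros((600,800,3),np.uint8);C[:A.shape[0],:A.shape[1]]=A;C[:B.shape[0],530:530+B.shape[1]]=B
cv2.imwrite("pics/z.png",C)
for n,s,box in(("scene",a,(150,230,380,440)),("side",b,(300,270,440,390))):
    im=s["color"];hsv=cv2.cvtColor(im,cv2.COLOR_BGR2HSV)
    y0,x0,y1,x1=box
    for nm,lo,hi in(("oak",(8,90,60),(20,255,255)),("teal",(75,100,40),(95,255,255)),):
        m=np.zeros(im.shape[:2],np.uint8);m[y0:y1,x0:x1]=cv2.inRange(hsv,lo,hi)[y0:y1,x0:x1]
        for c in cv2.findContours(m,0,2)[0]:
            if cv2.contourArea(c)>60:
                M=cv2.moments(c);p=(M['m10']/M['m00'],M['m01']/M['m00'])
                print(n,nm,np.round(p,1),cv2.contourArea(c),onz(s,p,.03).round(3))
for p in[(240,314),(270,332),(330,258),(302,238)]:print(onz(a,p,.01).round(3))
for p in[(325,285),(359,281),(351,214),(319,219)]:print('side',onz(b,p,.01).round(3))
E
```

```text
scene oak [407.  199.6] 466.5 [0.521 0.309 0.03 ]
scene teal [369.6 223. ] 581.5 [0.506 0.183 0.03 ]
scene teal [424.  171.6] 445.0 [0.489 0.417 0.03 ]
side oak [303.6 364.5] 429.5 [0.521 0.307 0.03 ]
side teal [309.9 412.6] 633.5 [0.489 0.42  0.03 ]
side teal [316.5 321.1] 546.0 [0.507 0.186 0.03 ]
[ 0.47  -0.202  0.01 ]
[ 0.549 -0.18   0.01 ]
[0.503 0.048 0.01 ]
[0.413 0.038 0.01 ]
side [0.502 0.06  0.01 ]
side [0.414 0.036 0.01 ]
side [ 0.459 -0.206  0.01 ]
side [ 0.551 -0.174  0.01 ]
```

View pics/z.png

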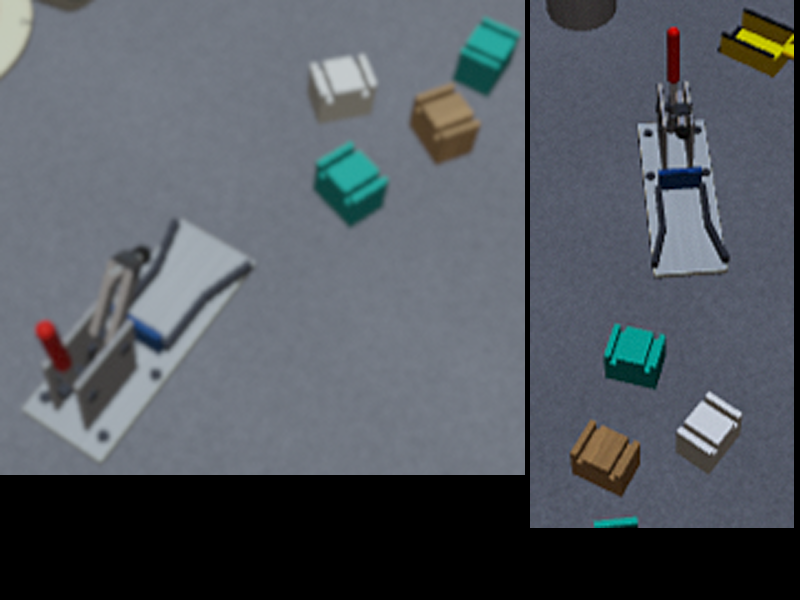

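The zoomed view shows the oak block's slots along its short side, about 45° off the image axes. The plate corners are clear in both views. Next I'll compute the dock pose and stand yaw.

```bash
cat >> h.py <<'E'
from scipy.spatial.transform import Rotation as Rt
def toolR(q): return Rt.from_quat([q[1],q[2],q[3],q[0]])
def delta(st,p,R):
    """shift and rotvec in tool axes from measured state to pose p,R"""
    T=toolR(st["tool_rot"]); return T.inv().apply(np.array(p)-st["ee_pos"]),(T.inv()*R).as_rotvec()
def down(yaw): # tool z down, tool y along world heading yaw
    y=np.array([np.cos(yaw),np.sin(yaw),0]); z=np.array([0,0,-1.]); return Rt.from_matrix(np.c_[np.cross(y,z),y,z])
E
python3 - <<'E'
from h import *
a=load("scene0.npz");b=load("side0.npz")
A=[onz(a,(x/2.5+230,y/2.5+150),.01)[:2] for x,y in((23,408),(100,461),(254,264),(180,219))] # order BL? -> back robot side, back far, mouth far, mouth near
B=[onz(b,((x-530)/2.2+270,y/2.2+160),.01)[:2] for x,y in((703,121),(638,124),(654,274),(727,268))]
A=np.array(A);B=np.array(B);print(A.round(3),B.round(3))
P=(A+B)/2; m=P[2:].mean(0);k=P[:2].mean(0);d=(m-k)/np.hypot(*(m-k))
c=P.mean(0); yaw=np.arctan2(d[1],d[0]); o=c-d*.05
print("dock yaw",np.degrees(yaw),"len",np.hypot(*(m-k)),"origin",o,"home",o+.075*d,"mouth",o+.143*d, "pivot",o-.047*d)
for s,f in((a,lambda x,y:(x/2.5+230,y/2.5+150)),(b,lambda x,y:((x-530)/2.2+270,y/2.2+160))):
    L=[((413,100),(447,85)),((437,139),(477,121))] if s is a else [((572,460),(593,422)),((620,490),(640,455))]
    for p,q in L:
        v=(onz(s,f(*q),.048)-onz(s,f(*p),.048));print("slot",np.degrees(np.arctan2(v[1],v[0])),np.linalg.norm(v),onz(s,f(*p),.048).round(3),onz(s,f(*q),.048).round(3))
print("white",onz(a,(367,185),.03).round(3))
for s,t,bs in((a,(250,280),(257,298)),(b,(335,174),(335,197))):print("handle tip px",t)
# triangulate handle tip
c1,d1=ray(a,(48/2.5+230,328/2.5+150));c2,d2=ray(b,((673-530)/2.2+270,33/2.2+160))
u=np.linalg.lstsq(np.c_[d1,-d2],c2-c1,rcond=None)[0];print("tip",(c1+d1*u[0]),(c2+d2*u[1]))
from workcell import bot
st=bot.get_state();T=toolR(st["tool_rot"]).as_matrix();print(T.round(2))
E
```

```text
[[ 0.467 -0.202]
 [ 0.553 -0.184]
 [ 0.501  0.056]
 [ 0.412  0.039]] [[ 0.466 -0.201]
 [ 0.552 -0.184]
 [ 0.499  0.058]
 [ 0.412  0.038]]
dock yaw 102.59583738009499 len 0.24653721207099513 origin [ 0.49375683 -0.12126267] home [ 0.47740141 -0.04806773] mouth [0.46257249 0.01829569] pivot [ 0.50400623 -0.16713151]
slot 75.30309253561794 0.04264044838217844 [0.487 0.298 0.048] [0.497 0.339 0.048]
slot 75.04393182292308 0.049207559472204634 [0.537 0.277 0.048] [0.55  0.325 0.048]
slot -107.46175888153203 0.04871229343874425 [0.55  0.332 0.048] [0.535 0.285 0.048]
slot -109.89331543193066 0.04411616435066133 [0.495 0.358 0.048] [0.48  0.317 0.048]
white [0.416 0.269 0.03 ]
handle tip px (250, 280)
handle tip px (335, 174)
tip [ 0.50773424 -0.17788348  0.18614757] [ 0.50602591 -0.17869248  0.18681309]
[[ 0.9   0.44 -0.  ]
 [ 0.44 -0.9   0.  ]
 [ 0.   -0.   -1.  ]]
```

Request:
arm_command([
  [[0, 0, -0.04], [0, 0, 0], 0.091],
  [[0, 0, -0.08], [0, 0, 0], 0.091],
  [[0.0262, -0.0294, -0.08], [0, 0, 0], 0.091],
  [[0.0524, -0.0588, -0.08], [0, 0, 0], 0.091],
  [[0.0786, -0.0882, -0.08], [0, 0, 0], 0.091],
])

```text
clock: 0.52
ee_pos: [0.3069, -0.4463, 0.294]
tool_rot: [0.0, 0.974, 0.225, 0.0]
force: [1.0, 0.0, 0.3]
gripper_width: 0.0912
grasp_force: 0.0
```

Request:
arm_command([
  [[0.0262, -0.0294, 0], [0, 0, 0], 0.091],
  [[0.0524, -0.0588, 0], [0, 0, 0], 0.091],
  [[0.0786, -0.0882, 0], [0, 0, 0], 0.091],
  [[0.1048, -0.1176, 0], [0, 0, 0], 0.091],
  [[0.131, -0.147, 0], [0, 0, 0], 0.091],
])

```text
clock: 0.93
ee_pos: [0.3596, -0.2558, 0.2938]
tool_rot: [-0.0, 0.974, 0.226, -0.0]
force: [0.4, -0.2, 0.1]
gripper_width: 0.0911
grasp_force: 0.0
```

Request:
arm_command([
  [[0.0262, -0.0294, 0], [0, 0, 0], 0.091],
  [[0.0524, -0.0588, 0], [0, 0, 0], 0.091],
  [[0.0786, -0.0882, 0], [0, 0, 0], 0.091],
  [[0.1048, -0.1176, 0], [0, 0, 0], 0.091],
  [[0.131, -0.147, 0], [0, 0, 0], 0.091],
])

```text
clock: 1.35
ee_pos: [0.4126, -0.0662, 0.2939]
tool_rot: [0.0, 0.974, 0.226, 0.0]
force: [1.3, -1.0, 0.4]
gripper_width: 0.0911
grasp_force: 0.0
```

Request:
arm_command([
  [[0.0262, -0.0294, 0], [0, 0, 0], 0.091],
  [[0.0524, -0.0588, 0], [0, 0, 0], 0.091],
  [[0.0786, -0.0882, 0], [0, 0, 0], 0.091],
  [[0.1048, -0.1176, 0], [0, 0, 0], 0.091],
  [[0.131, -0.147, 0], [0, 0, 0], 0.091],
])

```text
clock: 1.77
ee_pos: [0.4655, 0.1237, 0.2938]
tool_rot: [0.0, 0.974, 0.226, -0.0]
force: [2.3, -0.9, 1.0]
gripper_width: 0.0913
grasp_force: 0.0
```

Request:
arm_command([
  [[0.0262, -0.0294, 0], [0, 0, 0], 0.091],
  [[0.0524, -0.0588, 0], [0, 0, 0], 0.091],
  [[0.0786, -0.0882, 0], [0, 0, 0], 0.091],
  [[0.1048, -0.1176, 0], [0, 0, 0], 0.091],
  [[0.131, -0.147, 0], [0, 0, 0], 0.091],
])

```text
clock: 2.18
ee_pos: [0.5184, 0.3133, 0.2936]
tool_rot: [0.0, 0.974, 0.226, -0.0]
force: [1.2, -1.0, 0.2]
gripper_width: 0.0906
grasp_force: 0.0
```

Request:
arm_command([
  [[0, 0, 0], [0, 0, -0.12], 0.091],
  [[0, 0, 0], [0, 0, -0.24], 0.091],
  [[0, 0, 0], [0, 0, -0.36], 0.091],
  [[0, 0, 0], [0, 0, -0.48], 0.091],
  [[0, 0, 0], [0, 0, -0.6], 0.091],
])

```text
clock: 2.6
ee_pos: [0.5183, 0.3113, 0.2935]
tool_rot: [-0.0, 0.862, 0.506, -0.0]
force: [1.0, -0.2, 0.4]
gripper_width: 0.091
grasp_force: 0.0
```

Request:
arm_command([
  [[0, 0, 0], [0, 0, -0.12], 0.091],
  [[0, 0, 0], [0, 0, -0.24], 0.091],
  [[0, 0, 0], [0, 0, -0.36], 0.091],
  [[0, 0, 0], [0, 0, -0.48], 0.091],
  [[0, 0, 0], [0, 0, -0.6], 0.091],
])

```text
clock: 3.02
ee_pos: [0.5183, 0.3111, 0.2936]
tool_rot: [-0.0, 0.674, 0.739, -0.0]
force: [-0.3, 0.9, -0.3]
gripper_width: 0.0907
grasp_force: 0.0
```

Request:
arm_command([
  [[0, 0, 0], [0, 0, -0.12], 0.091],
  [[0, 0, 0], [0, 0, -0.24], 0.091],
  [[0, 0, 0], [0, 0, -0.36], 0.091],
  [[0, 0, 0], [0, 0, -0.48], 0.091],
  [[0, 0, 0], [0, 0, -0.6], 0.091],
])

```text
clock: 3.43
ee_pos: [0.5183, 0.3112, 0.2936]
tool_rot: [-0.0, 0.426, 0.905, -0.0]
force: [-0.1, 0.2, -0.4]
gripper_width: 0.0911
grasp_force: 0.0
```

Request:
arm_command([
  [[0, 0, 0], [0, 0, -0.12], 0.091],
  [[0, 0, 0], [0, 0, -0.24], 0.091],
  [[0, 0, 0], [0, 0, -0.36], 0.091],
  [[0, 0, 0], [0, 0, -0.48], 0.091],
  [[0, 0, 0], [0, 0, -0.6], 0.091],
])

```text
clock: 3.85
ee_pos: [0.5184, 0.3111, 0.2936]
tool_rot: [-0.0, 0.139, 0.99, -0.0]
force: [0.5, -0.2, -0.1]
gripper_width: 0.091
grasp_force: 0.0
```

```bash
python3 - <<'E'
from h import *
from workcell import bot
s=bot.snapshot("wrist");np.savez("w1.npz",**s)
hsv=cv2.cvtColor(s["color"],cv2.COLOR_BGR2HSV)
print(s["intrinsics"][0],"cam",ray(s,(320,240),True)[0])
m=cv2.inRange(hsv,(8,90,50),(20,255,255))
for c in cv2.findContours(m,0,2)[0]:
    if cv2.contourArea(c)>300:
        P=np.array([onz(s,p[0],.048,True)[:2] for p in c],np.float32)
        print(cv2.contourArea(c),c.reshape(-1,2).mean(0),cv2.minAreaRect((P*1000)))
print("proj stand",proj(s,(.518,.312,.048),True))
cv2.imwrite("pics/w1.png",s["color"])
E
```

```text
[371.64829954   0.         324.08639595] cam [0.44533681 0.33211576 0.46485142]
3799.0 [455.8630137  375.66849315] ((810.78955078125, 436.35821533203125), (451.2597351074219, 38.379703521728516), 73.95785522460938)
620.0 [513.87068966 324.17241379] ((749.3160400390625, 518.2484741210938), (42.76166915893555, 97.8424072265625), 87.39102172851562)
602.0 [134.6474359  324.03846154] ((603.8660278320312, 11.179771423339844), (42.433441162109375, 96.76782989501953), 62.15004348754883)
4171.5 [557.92682927 214.17886179] ((611.9419555664062, 608.5836181640625), (91.43376922607422, 123.94786071777344), 0.07575462758541107)
315.5 [327.2293578  189.14373089] ((503.7264099121094, 319.50103759765625), (40.955204010009766, 40.35770034790039), 70.50969696044922)
proj stand [325.00917013 204.2979504 ]
```

View pics/w1.png

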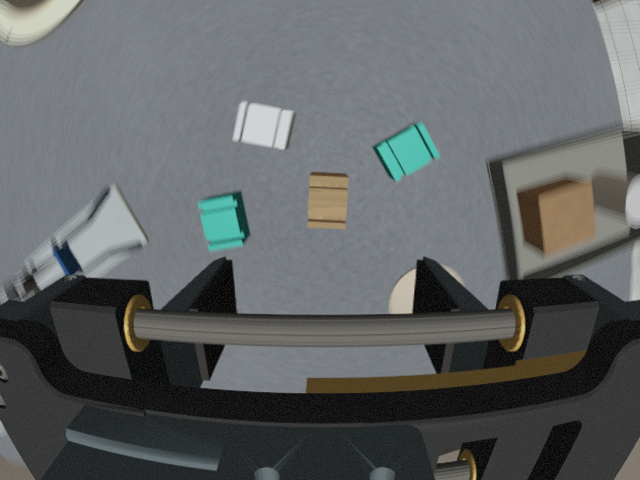

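The wrist view shows the stand at about (328,200), with its slots across the image, square to the fingers and well clear of its neighbours.

```bash
python3 - <<'E'
from h import *
s=load("w1.npz")
im=s["color"][150:250,280:380]; hsv=cv2.cvtColor(im,cv2.COLOR_BGR2HSV)
m=cv2.inRange(hsv,(5,60,20),(25,255,255)); m=cv2.morphologyEx(m,cv2.MORPH_CLOSE,np.ones((7,7)))
c=max(cv2.findContours(m,0,2)[0],key=cv2.contourArea)+[280,150]
for z in(.048,.024):
    P=np.array([onz(s,p[0],z,True)[:2] for p in c],np.float32)*1000; print(z,cv2.minAreaRect(P))
Q=np.array([onz(s,p,.048,True)[:2] for p in((309,172),(348,173),(347,229),(308,226))]);print(Q.round(4),Q.mean(0))
E
```

```text
0.048 ((514.2948608398438, 316.04766845703125), (43.678504943847656, 63.76361846923828), 71.00167083740234)
0.024 ((518.26513671875, 315.12255859375), (46.193199157714844, 67.4347915649414), 71.00173950195312)
[[0.4775 0.305 ]
 [0.4906 0.3467]
 [0.5529 0.3285]
 [0.537  0.2861]] [0.51451725 0.31656187]
```

Request:
arm_command([
  [[0.003, 0.0038, 0.04], [0, 0, 0.045], 0.091],
  [[0.003, 0.0038, 0.08], [0, 0, 0.045], 0.091],
  [[0.003, 0.0038, 0.12], [0, 0, 0.045], 0.091],
  [[0.003, 0.0038, 0.16], [0, 0, 0.045], 0.091],
  [[0.003, 0.0038, 0.2], [0, 0, 0.045], 0.091],
])

```text
clock: 4.32
ee_pos: [0.5164, 0.3156, 0.0922]
tool_rot: [0.0, 0.166, 0.986, 0.0]
force: [1.5, 0.4, -0.9]
gripper_width: 0.091
grasp_force: 0.0
```

Request:
arm_command([
  [[0, 0, 0.03], [0, 0, 0], 0.091],
  [[0, 0, 0.055], [0, 0, 0], 0.091],
  [[0, 0, 0.07], [0, 0, 0], 0.091],
  [[0, 0, 0.0785], [0, 0, 0], 0.091],
  [[0, 0, 0.0785], [0, 0, 0], 0.091],
])

```text
clock: 4.73
ee_pos: [0.5158, 0.3153, 0.0137]
tool_rot: [-0.001, 0.166, 0.986, -0.001]
force: [-1.3, 0.8, -0.4]
gripper_width: 0.0909
grasp_force: 0.0
```

Request:
arm_command([
  [[0, 0, 0], [0, 0, 0], 0.03],
  [[0, 0, 0], [0, 0, 0], 0.03],
  [[0, 0, 0], [0, 0, 0], 0.03],
  [[0, 0, 0], [0, 0, 0], 0.03],
  [[0, 0, 0], [0, 0, 0], 0.03],
], force=15)

```text
clock: 5.15
ee_pos: [0.5171, 0.3159, 0.0162]
tool_rot: [0.0, 0.165, 0.986, 0.0]
force: [0.7, 0.1, 0.5]
gripper_width: 0.0604
grasp_force: 0.0
```

Request:
arm_command([
  [[0, 0, 0], [0, 0, 0], 0.03],
  [[0, 0, 0], [0, 0, 0], 0.03],
  [[0, 0, 0], [0, 0, 0], 0.03],
  [[0, 0, 0], [0, 0, 0], 0.03],
  [[0, 0, 0], [0, 0, 0], 0.03],
], force=15)

```text
clock: 5.57
ee_pos: [0.5168, 0.3157, 0.0156]
tool_rot: [0.0, 0.165, 0.986, 0.0]
force: [-0.8, -1.0, 5.5]
gripper_width: 0.0442
grasp_force: 14.9
```

Request:
arm_command([
  [[0, 0, -0.015], [0, 0, 0], 0.03],
  [[0, 0, -0.045], [0, 0, 0], 0.03],
  [[0, 0, -0.08], [0, 0, 0], 0.03],
  [[0, 0, -0.1], [0, 0, 0], 0.03],
  [[0, 0, -0.1], [0, 0, 0], 0.03],
])

```text
clock: 5.98
ee_pos: [0.5188, 0.3167, 0.1197]
tool_rot: [0.003, 0.165, 0.986, 0.002]
force: [1.0, 1.1, -0.7]
gripper_width: 0.0437
grasp_force: 14.9
```

Request:
arm_command([
  [[-0.0006, -0.03, 0], [0, 0, 0], 0.03],
  [[-0.0012, -0.067, 0], [0, 0, 0], 0.03],
  [[-0.0018, -0.105, 0], [0, 0, 0], 0.03],
  [[-0.0024, -0.143, 0], [0, 0, 0], 0.03],
  [[-0.003, -0.18, 0], [0, 0, 0], 0.03],
])

```text
clock: 6.4
ee_pos: [0.4598, 0.1431, 0.1149]
tool_rot: [-0.0, 0.164, 0.986, -0.0]
force: [-0.4, -1.2, 0.2]
gripper_width: 0.0441
grasp_force: 14.9
```

Request:
arm_command([
  [[-0.0004, -0.03, 0], [0, 0, 0.08], 0.03],
  [[-0.0007, -0.0514, 0], [0, 0, 0.18], 0.03],
  [[-0.0007, -0.0514, 0], [0, 0, 0.3], 0.03],
  [[-0.0007, -0.0514, 0], [0, 0, 0.42], 0.03],
  [[-0.0007, -0.0514, 0], [0, 0, 0.54], 0.03],
])

```text
clock: 6.82
ee_pos: [0.4448, 0.0951, 0.115]
tool_rot: [-0.0, 0.425, 0.905, -0.0]
force: [0.2, 0.6, -0.2]
gripper_width: 0.0441
grasp_force: 14.9
```

Request:
arm_command([
  [[0, 0, 0], [0, 0, 0.12], 0.03],
  [[0, 0, 0], [0, 0, 0.24], 0.03],
  [[0, 0, 0], [0, 0, 0.36], 0.03],
  [[0, 0, 0], [0, 0, 0.48], 0.03],
  [[0, 0, 0], [0, 0, 0.48], 0.03],
])

```text
clock: 7.23
ee_pos: [0.4448, 0.0956, 0.115]
tool_rot: [-0.0, 0.628, 0.778, -0.0]
force: [-0.1, -1.2, -2.1]
gripper_width: 0.0441
grasp_force: 14.9
```

```bash
python3 - <<'E'
from h import *
from workcell import bot
s=bot.snapshot("wrist");np.savez("w2.npz",**s)
cv2.imwrite("pics/w2.png",s["color"]); st=bot.get_state();print(st["ee_pos"],toolR(st["tool_rot"]).as_matrix().round(3),st["gripper_width"])
E
```

```text
[0.44481312 0.09562098 0.11500809] [[-0.22   0.976 -0.001]
 [ 0.976  0.22  -0.   ]
 [ 0.    -0.001 -1.   ]] 0.04396264581825871
```

View pics/w2.png

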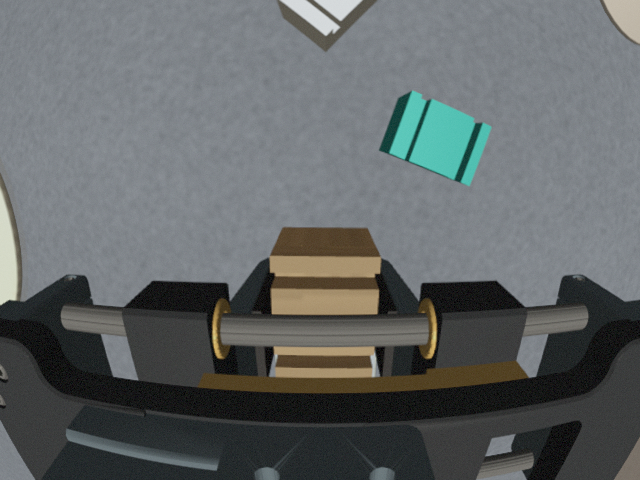

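The wrist view shows the stand held square. Its outer end face spans rows 228–256, with the top edge near (325,256). I'll compute its offset in the grip and the move to the mouth.

```bash
python3 - <<'E'
from h import *
from workcell import bot
s=load("w2.npz");st=bot.get_state();T=toolR(st["tool_rot"])
for p,z in(((325,254),.1475),((325,228),.0995)):
    print(T.inv().apply(onz(s,p,z,True)-st["ee_pos"]))
print([T.inv().apply(onz(s,p,.1475,True)-st["ee_pos"]).round(4) for p in((272,254),(378,256))])
d,r=delta(st,[.46257,.0183,.03],down(np.radians(12.6)));print(d,r)
E
```

```text
[ 0.03016217 -0.00100912 -0.0324886 ]
[ 0.02875303 -0.00089802  0.01551121]
[array([ 0.0303, -0.0219, -0.0325]), array([ 0.0291,  0.02  , -0.0325])]
[-0.0793405   0.00037632  0.08500094] [-6.73750907e-04 -8.66451307e-05  1.80424136e-03]
```

Request:
arm_command([
  [[-0.03, 0, 0], [0, 0, 0], 0.03],
  [[-0.06, 0, 0], [0, 0, 0], 0.03],
  [[-0.0793, 0.0004, 0], [0, 0, 0], 0.03],
  [[-0.0793, 0.0004, 0.02], [0, 0, 0], 0.03],
  [[-0.0793, 0.0004, 0.05], [0, 0, 0], 0.03],
])

```text
clock: 7.7
ee_pos: [0.4649, 0.0171, 0.0664]
tool_rot: [0.002, 0.624, 0.782, 0.001]
force: [0.9, -0.3, -1.8]
gripper_width: 0.0447
grasp_force: 14.9
```

Request:
arm_command([
  [[0, 0, 0.02], [0, 0, 0], 0.03],
  [[0, 0, 0.03], [0, 0, 0], 0.03],
  [[0, 0, 0.035], [0, 0, 0], 0.03],
  [[0, 0, 0.037], [0, 0, 0], 0.03],
  [[0, 0, 0.037], [0, 0, 0], 0.03],
])

```text
clock: 8.12
ee_pos: [0.4628, 0.0184, 0.0284]
tool_rot: [-0.0, 0.624, 0.781, -0.0]
force: [-0.2, 0.5, 0.3]
gripper_width: 0.0442
grasp_force: 14.9
```

Request:
arm_command([
  [[0, 0, 0.001], [0, 0, 0], 0.03],
  [[0, 0, 0.0015], [0, 0, 0], 0.03],
  [[0, 0, 0.002], [0, 0, 0], 0.03],
  [[0, 0, 0.002], [0, 0, 0], 0.03],
])

```text
clock: 8.45
ee_pos: [0.463, 0.0184, 0.0268]
tool_rot: [0.0, 0.625, 0.781, 0.0]
force: [0.6, 0.5, -0.3]
gripper_width: 0.0442
grasp_force: 14.9
```

```bash
python3 - <<'E'
from h import *
from workcell import bot
st=bot.get_state();print(st["ee_pos"],st["force"])
s=bot.snapshot("side");np.savez("s2.npz",**s);a=bot.snapshot("scene")
C=np.zeros((600,800,3),np.uint8)
A=cv2.resize(s["color"][180:320,280:400],None,fx=3.3,fy=4,interpolation=2);C[:A.shape[0],:A.shape[1]]=A
A=cv2.resize(a["color"][200:340,220:350],None,fx=3,fy=4,interpolation=2);C[:A.shape[0],400:400+A.shape[1]]=A
cv2.imwrite("pics/c3.png",C)
E
```

```text
[0.46304185 0.01837569 0.02676612] [ 0.58857856  0.46088281 -0.30691276]
```

View pics/c3.png

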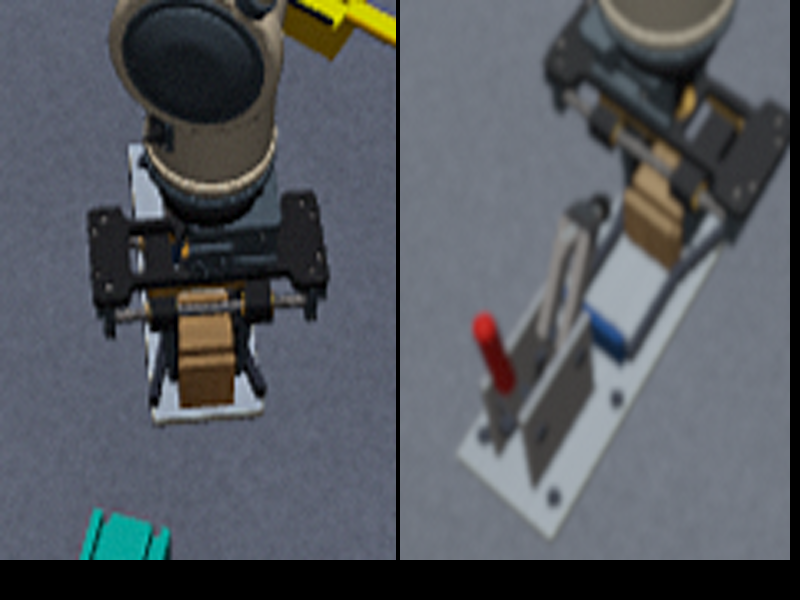

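Both views show the stand centred in the mouth between the flared rails, about 1 mm above the plate, with the fingers clear above the rails. I'll lower it the last millimetre, release and back off, then check where the clamp arm tip is.

Request:
arm_command([
  [[0, 0, 0.0006], [0, 0, 0], 0.03],
  [[0, 0, 0.0006], [0, 0, 0], 0.05],
  [[0, 0, 0.0006], [0, 0, 0], 0.07],
  [[0, 0, 0.0006], [0, 0, 0], 0.091],
  [[0, 0, 0.0006], [0, 0, 0], 0.091],
])

```text
clock: 8.97
ee_pos: [0.4628, 0.0184, 0.0258]
tool_rot: [0.0, 0.625, 0.78, 0.0]
force: [-0.2, 0.6, -0.5]
gripper_width: 0.0669
grasp_force: 0.0
```

Request:
arm_command([
  [[0, 0, 0], [0, 0, 0], 0.091],
  [[0, 0, -0.01], [0, 0, 0], 0.091],
  [[0, 0, -0.03], [0, 0, 0], 0.091],
  [[0, 0, -0.06], [0, 0, 0], 0.091],
  [[0, 0, -0.07], [0, 0, 0], 0.091],
])

```text
clock: 9.38
ee_pos: [0.4636, 0.0183, 0.0984]
tool_rot: [0.001, 0.625, 0.78, 0.001]
force: [1.6, 0.1, -0.1]
gripper_width: 0.0908
grasp_force: 0.0
```

Request:
arm_command([
  [[0.02, 0, 0], [0, 0, 0], 0.0],
  [[0.05, 0, 0], [0, 0, 0], 0.0],
  [[0.08, 0, 0], [0, 0, 0], 0.0],
  [[0.08, 0, 0], [0, 0, 0], 0.0],
  [[0.08, 0, 0], [0, 0, 0], 0.0],
])

```text
clock: 9.8
ee_pos: [0.4449, 0.0975, 0.0959]
tool_rot: [-0.0, 0.624, 0.781, -0.0]
force: [0.2, 0.5, -0.2]
gripper_width: 0.0606
grasp_force: 0.0
```

Request:
arm_command([
  [[0, 0, 0], [0, 0, 0], 0.0],
  [[0, 0, 0], [0, 0, 0], 0.0],
  [[0, 0, 0], [0, 0, 0], 0.0],
  [[0, 0, 0], [0, 0, 0], 0.0],
  [[0, 0, 0], [0, 0, 0], 0.0],
])

```text
clock: 10.22
ee_pos: [0.4454, 0.0959, 0.0958]
tool_rot: [-0.0, 0.626, 0.78, -0.0]
force: [0.2, -0.4, -0.0]
gripper_width: 0.0275
grasp_force: 0.0
```

```bash
python3 - <<'E'
from h import *
from workcell import bot
a=load("scene0.npz");b=load("side0.npz")
c1,d1=ray(a,(142/2.5+230,254/2.5+150));c2,d2=ray(b,((683-530)/2.2+270,131/2.2+160))
u=np.linalg.lstsq(np.c_[d1,-d2],c2-c1,rcond=None)[0];print("foot",c1+d1*u[0],c2+d2*u[1])
o=np.array([.49376,-.12126,0]);y=np.radians(102.6);R=Rt.from_euler('z',y)
print("dock frame",R.inv().apply(c1+d1*u[0]-o))
st=bot.get_state();print(st["ee_pos"],R.inv().apply(st["ee_pos"]-o),st["gripper_width"],st["force"])
a=bot.snapshot("scene");b=bot.snapshot("side");w=bot.snapshot("wrist");np.savez("a4.npz",**a);np.savez("b4.npz",**b)
C=np.zeros((600,800,3),np.uint8)
A=cv2.resize(b["color"][180:320,280:400],None,fx=3.3,fy=4,interpolation=2);C[:A.shape[0],:A.shape[1]]=A
A=cv2.resize(a["color"][200:340,220:350],None,fx=3,fy=4,interpolation=2);C[:A.shape[0],400:400+A.shape[1]]=A
cv2.imwrite("pics/c4.png",C)
E
```

```text
foot [ 0.48132744 -0.06331948  0.1363118 ] [ 0.47974887 -0.06404982  0.13683928]
dock frame [ 0.0592572  -0.00050619  0.1363118 ]
[0.44544685 0.09592786 0.09577458] [ 0.22249646 -0.00022845  0.09577458] 0.027520475230451414 [ 0.18781894 -0.42868555 -0.04284251]
```

View pics/c4.png

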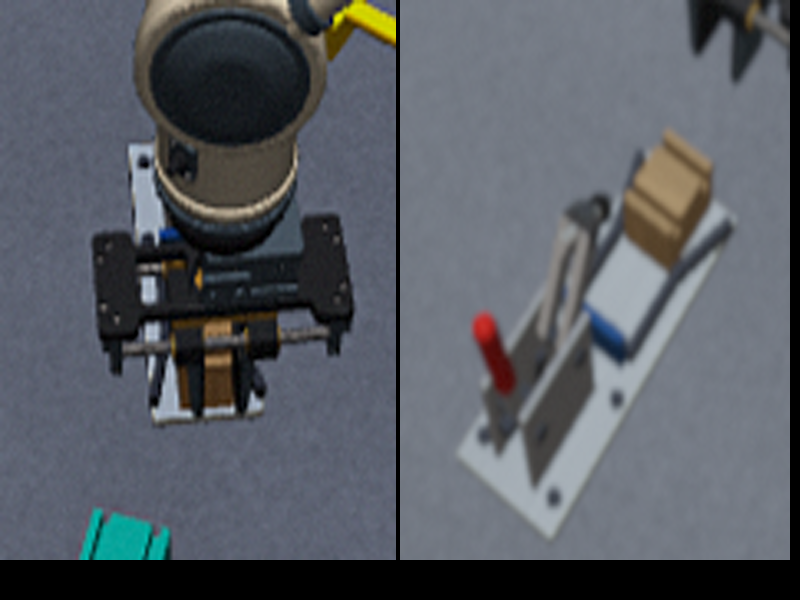

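The stand sits squarely in the mouth and the clamp arm tip is at about x=60–70 mm, z=136 mm. I'll tilt the closed fingers 0.25 rad so the gripper body leans away from the arm, lower them, then push.

Request:
arm_command([
  [[0, 0, 0.01], [0, -0.08, 0], 0.0],
  [[0, 0, 0.03], [0, -0.16, 0], 0.0],
  [[0, 0, 0.05], [0, -0.25, 0], 0.0],
  [[0, 0, 0.064], [0, -0.25, 0], 0.0],
  [[0, 0, 0.064], [0, -0.25, 0], 0.0],
])

```text
clock: 10.78
ee_pos: [0.4439, 0.0971, 0.0296]
tool_rot: [0.097, 0.619, 0.775, -0.079]
force: [-1.2, -0.4, 0.5]
gripper_width: 0.0005
grasp_force: 0.0
```

Request:
arm_command([
  [[-0.0097, 0, 0.0025], [0, 0, 0], 0.0],
  [[-0.0194, 0, 0.0049], [0, 0, 0], 0.0],
  [[-0.0271, 0, 0.0069], [0, 0, 0], 0.0],
  [[-0.031, 0, 0.0079], [0, 0, 0], 0.0],
  [[-0.0349, 0, 0.0089], [0, 0, 0], 0.0],
])

```text
clock: 11.2
ee_pos: [0.4537, 0.06, 0.0325]
tool_rot: [0.098, 0.621, 0.774, -0.077]
force: [0.2, 1.9, 1.5]
gripper_width: 0.0005
grasp_force: 0.7
```

```bash
cat >> h.py <<'E'
O=np.array([.49376,-.12126,0]);RD=Rt.from_euler('z',102.6,degrees=True)
def rep(st): print("dock",(RD.inv().apply(st["ee_pos"]-O)*1000).round(1),"F",RD.inv().apply(st["force"]).round(1),"axes",(RD.inv()*toolR(st["tool_rot"])).as_matrix().round(3).tolist(),st["gripper_width"],st["clock"])
E
python3 -c "
from h import *
from workcell import bot
rep(bot.get_state())"
```

```text
dock [185.7  -0.5  32.5] F [ 1.8 -0.6  1.5] axes [[0.969, -0.002, -0.247], [-0.002, -1.0, -0.001], [-0.247, 0.001, -0.969]] 0.0004997415589203634 11.2
```

Request:
arm_command([
  [[-0.0058, 0, 0.0015], [0, 0, 0], 0.0],
  [[-0.0136, 0, 0.0035], [0, 0, 0], 0.0],
  [[-0.0213, 0, 0.0054], [0, 0, 0], 0.0],
  [[-0.0291, 0, 0.0074], [0, 0, 0], 0.0],
  [[-0.0368, 0, 0.0094], [0, 0, 0], 0.0],
])

```text
clock: 11.62
ee_pos: [0.4616, 0.0234, 0.0318]
tool_rot: [0.097, 0.62, 0.774, -0.078]
force: [0.1, 0.5, 0.6]
gripper_width: 0.0004
grasp_force: 0.7
```

Request:
arm_command([
  [[-0.0039, 0, 0.001], [0, 0, 0], 0.0],
  [[-0.0077, 0, 0.002], [0, 0, 0], 0.0],
  [[-0.0116, 0, 0.003], [0, 0, 0], 0.0],
  [[-0.0145, 0, 0.0037], [0, 0, 0], 0.0],
  [[-0.0165, 0, 0.0042], [0, 0, 0], 0.0],
])

```text
clock: 12.03
ee_pos: [0.4652, 0.0073, 0.0318]
tool_rot: [0.097, 0.62, 0.774, -0.078]
force: [-0.2, 1.0, -0.2]
gripper_width: 0.0005
grasp_force: 0.5
```

```bash
python3 -c "
from h import *
from workcell import bot
rep(bot.get_state())"
```

```text
dock [131.7  -0.2  31.8] F [ 1.1 -0.1 -0.2] axes [[0.969, 0.0, -0.247], [0.0, -1.0, 0.0], [-0.247, -0.0, -0.969]] 0.0005318990053382395 12.0333
```

Request:
arm_command([
  [[-0.0019, 0, 0.0005], [0, 0, 0], 0.0],
  [[-0.0039, 0, 0.001], [0, 0, 0], 0.0],
  [[-0.0058, 0, 0.0015], [0, 0, 0], 0.0],
  [[-0.0068, 0, 0.0017], [0, 0, 0], 0.0],
  [[-0.0078, 0, 0.002], [0, 0, 0], 0.0],
])

```text
clock: 12.45
ee_pos: [0.4669, -0.0003, 0.0318]
tool_rot: [0.097, 0.62, 0.774, -0.078]
force: [-0.0, 1.2, 1.2]
gripper_width: 0.0007
grasp_force: 0.4
```

Request:
arm_command([
  [[-0.0008, 0, 0.0002], [0, 0, 0], 0.0],
  [[-0.0015, 0, 0.0004], [0, 0, 0], 0.0],
  [[-0.0019, 0, 0.0005], [0, 0, 0], 0.0],
  [[-0.0019, 0, 0.0005], [0, 0, 0], 0.0],
])

```text
clock: 12.78
ee_pos: [0.4674, -0.0019, 0.0318]
tool_rot: [0.097, 0.62, 0.774, -0.078]
force: [-0.4, 5.8, 1.8]
gripper_width: 0.001
grasp_force: 2.9
```

```bash
python3 -c "
from h import *
from workcell import bot
rep(bot.get_state())"
```

```text
dock [122.2  -0.3  31.8] F [ 5.8 -0.9  1.8] axes [[0.969, 0.0, -0.247], [0.0, -1.0, -0.0], [-0.247, 0.0, -0.969]] 0.0010227269114202937 12.7833
```

Request:
arm_command([
  [[-0.0005, 0, 0.0001], [0, 0, 0], 0.0],
  [[-0.001, 0, 0.0003], [0, 0, 0], 0.0],
  [[-0.0015, 0, 0.0004], [0, 0, 0], 0.0],
  [[-0.0015, 0, 0.0004], [0, 0, 0], 0.0],
])

```text
clock: 13.12
ee_pos: [0.4677, -0.0033, 0.0318]
tool_rot: [0.097, 0.62, 0.774, -0.078]
force: [-0.8, 7.6, 2.3]
gripper_width: 0.0004
grasp_force: 4.1
```

```bash
python3 -c "
from h import *
from workcell import bot
rep(bot.get_state())"
```

```text
dock [120.8  -0.3  31.8] F [ 7.6 -0.9  2.3] axes [[0.969, 0.0, -0.247], [-0.0, -1.0, -0.0], [-0.247, 0.0, -0.969]] 0.00036410686182227614 13.1167
```

Request:
arm_command([
  [[0.0029, 0, -0.0007], [0, 0, 0], 0.0],
  [[0.0097, 0, -0.0025], [0, 0, 0], 0.0],
  [[0.029, 0, -0.0074], [0, 0, 0], 0.0],
  [[0.058, 0, -0.0148], [0, 0, 0], 0.0],
  [[0.087, 0, -0.0222], [0, 0, 0], 0.0],
])

```text
clock: 13.53
ee_pos: [0.4477, 0.0847, 0.0318]
tool_rot: [0.097, 0.621, 0.774, -0.078]
force: [-0.3, -0.8, 0.2]
gripper_width: 0.0009
grasp_force: 0.0
```

Request:
arm_command([
  [[-0.0074, 0, -0.029], [0, 0, 0], 0.0],
  [[-0.0173, 0, -0.0678], [0, 0.08, 0], 0.0],
  [[-0.0272, 0, -0.107], [0, 0.16, 0], 0.0],
  [[-0.037, 0, -0.145], [0, 0.25, 0], 0.0],
  [[-0.0494, 0, -0.194], [0, 0.25, 0], 0.0],
])

```text
clock: 13.95
ee_pos: [0.448, 0.0838, 0.2255]
tool_rot: [-0.002, 0.625, 0.781, 0.003]
force: [2.3, -0.2, 0.5]
gripper_width: 0.0002
grasp_force: 0.0
```

```bash
python3 - <<'E'
from h import *
from workcell import bot
rep(bot.get_state())
a=bot.snapshot("scene");b=bot.snapshot("side");np.savez("a5.npz",**a);np.savez("b5.npz",**b)
C=np.zeros((600,800,3),np.uint8)
A=cv2.resize(b["color"][160:300,280:400],None,fx=3.3,fy=4,interpolation=2);C[:A.shape[0],:A.shape[1]]=A
A=cv2.resize(a["color"][200:340,220:350],None,fx=3,fy=4,interpolation=2);C[:A.shape[0],400:400+A.shape[1]]=A
cv2.imwrite("pics/c5.png",C)
E
```

```text
dock [ 2.101e+02 -1.000e-01  2.255e+02] F [-0.7 -2.2  0.5] axes [[1.0, 0.001, 0.007], [0.001, -1.0, -0.001], [0.007, 0.001, -1.0]] 0.00021909794853555681 13.95
```

View pics/c5.png

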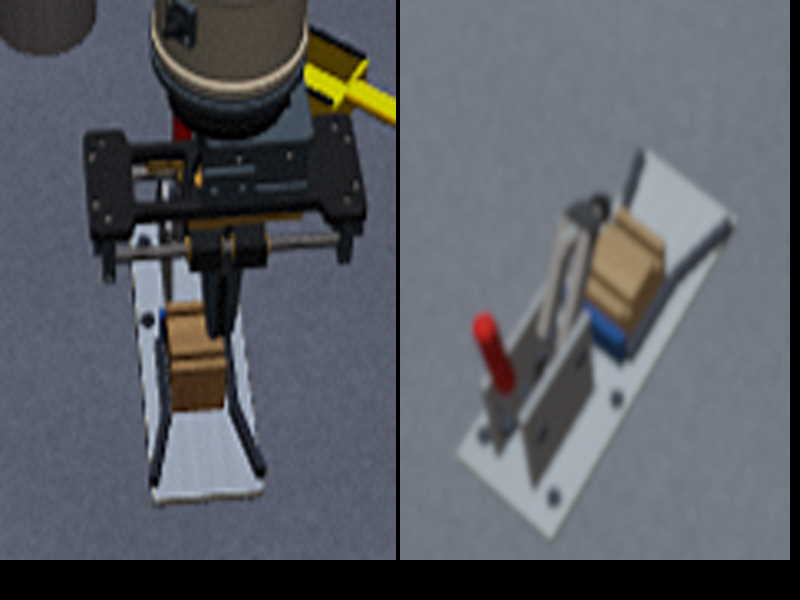

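The stand is home against the blue fence, square in the channel with both rails visible alongside. Next I'll bring the closed fingers in above and on the mouth side of the handle, and tabulate the arc.

Request:
arm_command([
  [[-0.035, 0, 0], [0, 0, 0], 0.0],
  [[-0.07, 0, 0], [0, 0, 0], 0.0],
  [[-0.105, 0, 0], [0, 0, 0], 0.0],
  [[-0.14, 0, 0], [0, 0, 0], 0.0],
  [[-0.175, 0, 0], [0, 0, 0], 0.0],
])

```text
clock: 14.47
ee_pos: [0.486, -0.0879, 0.2228]
tool_rot: [-0.0, 0.625, 0.781, -0.0]
force: [0.5, 0.7, 0.9]
gripper_width: 0.0004
grasp_force: 0.0
```

Request:
arm_command([
  [[-0.025, 0, 0], [0, 0, 0], 0.0],
  [[-0.05, 0, 0], [0, 0, 0], 0.0],
  [[-0.05, 0, 0.02], [0, 0, 0], 0.0],
  [[-0.05, 0, 0.045], [0, 0, 0], 0.0],
  [[-0.05, 0, 0.052], [0, 0, 0], 0.0],
])

```text
clock: 14.88
ee_pos: [0.4955, -0.135, 0.1681]
tool_rot: [-0.002, 0.625, 0.78, -0.001]
force: [-1.5, 1.2, -1.8]
gripper_width: 0.0003
grasp_force: 0.0
```

```bash
python3 - <<'E'
from h import *
from workcell import bot
st=bot.get_state();rep(st);p=RD.inv().apply(st["ee_pos"]-O)*1000
for d in list(range(84,48,-4))+list(range(48,0,-2)):
    f=np.radians(d);X=-47-105*np.cos(f)+8*np.sin(f)+16;Z=68+105*np.sin(f)+8*np.cos(f)
    print(d,"abs",round(X,1),round(Z,1),"inc",round(X-p[0],1),round(p[2]-Z,1))
E
```

```text
dock [-13.8   1.3 168.1] F [ 1.5  1.2 -1.8] axes [[1.0, -0.001, 0.002], [-0.001, -1.0, 0.004], [0.002, -0.004, -1.0]] 0.00033435946759963425 14.8833
84 abs -34.0 173.3 inc -20.3 -5.1
80 abs -41.4 172.8 inc -27.6 -4.7
76 abs -48.6 171.8 inc -34.9 -3.7
72 abs -55.8 170.3 inc -42.1 -2.2
68 abs -62.9 168.4 inc -49.2 -0.2
64 abs -69.8 165.9 inc -56.1 2.2
60 abs -76.6 162.9 inc -62.8 5.2
56 abs -83.1 159.5 inc -69.3 8.6
52 abs -89.3 155.7 inc -75.6 12.4
48 abs -95.3 151.4 inc -81.6 16.7
46 abs -98.2 149.1 inc -84.4 19.0
44 abs -101.0 146.7 inc -87.2 21.4
42 abs -103.7 144.2 inc -89.9 23.9
40 abs -106.3 141.6 inc -92.5 26.5
38 abs -108.8 138.9 inc -95.1 29.2
36 abs -111.2 136.2 inc -97.5 31.9
34 abs -113.6 133.3 inc -99.8 34.8
32 abs -115.8 130.4 inc -102.0 37.7
30 abs -117.9 127.4 inc -104.2 40.7
28 abs -120.0 124.4 inc -106.2 43.8
26 abs -121.9 121.2 inc -108.1 46.9
24 abs -123.7 118.0 inc -109.9 50.1
22 abs -125.4 114.8 inc -111.6 53.4
20 abs -126.9 111.4 inc -113.2 56.7
18 abs -128.4 108.1 inc -114.6 60.1
16 abs -129.7 104.6 inc -116.0 63.5
14 abs -130.9 101.2 inc -117.2 66.9
12 abs -132.0 97.7 inc -118.3 70.5
10 abs -133.0 94.1 inc -119.3 74.0
8 abs -133.9 90.5 inc -120.1 77.6
6 abs -134.6 86.9 inc -120.8 81.2
4 abs -135.2 83.3 inc -121.4 84.8
2 abs -135.7 79.7 inc -121.9 88.5
```

Request:
arm_command([
  [[-0.01, 0, 0], [0, 0, 0], 0.0],
  [[-0.019, 0, 0], [0, 0, 0], 0.0],
  [[-0.0265, 0, 0.0002], [0, 0, 0], 0.0],
  [[-0.0337, 0, 0.0012], [0, 0, 0], 0.0],
  [[-0.0409, 0, 0.0027], [0, 0, 0], 0.0],
])

```text
clock: 15.3
ee_pos: [0.507, -0.1767, 0.1693]
tool_rot: [0.001, 0.625, 0.78, 0.0]
force: [-0.1, 1.0, -0.2]
gripper_width: 0.0003
grasp_force: 0.0
```

```bash
python3 -c "
from h import *
from workcell import bot
rep(bot.get_state())"
```

```text
dock [-57.   -0.8 169.3] F [ 1.1 -0.1 -0.2] axes [[1.0, 0.0, -0.002], [0.0, -1.0, -0.002], [-0.002, 0.002, -1.0]] 0.0002917115346951177 15.3
```

Request:
arm_command([
  [[-0.0071, 0, 0.0019], [0, 0, 0], 0.0],
  [[-0.014, 0, 0.0044], [0, 0, 0], 0.0],
  [[-0.0208, 0, 0.0074], [0, 0, 0], 0.0],
  [[-0.0273, 0, 0.0108], [0, 0, 0], 0.0],
  [[-0.0335, 0, 0.0146], [0, 0, 0], 0.0],
])

```text
clock: 15.72
ee_pos: [0.5136, -0.2089, 0.1534]
tool_rot: [0.0, 0.625, 0.78, -0.0]
force: [-0.8, 0.3, 0.3]
gripper_width: 0.0005
grasp_force: 0.4
```

```bash
python3 - <<'E'
from h import *
from workcell import bot
rep(bot.get_state())
a=bot.snapshot("scene");b=bot.snapshot("side")
C=np.zeros((560,800,3),np.uint8)
A=cv2.resize(b["color"][100:240,280:400],None,fx=3.3,fy=4,interpolation=2);C[:A.shape[0],:A.shape[1]]=A
A=cv2.resize(a["color"][200:340,200:330],None,fx=3,fy=4,interpolation=2);C[:A.shape[0],400:400+A.shape[1]]=A
cv2.imwrite("pics/c6.png",C)
E
```

```text
dock [-89.8  -0.2 153.4] F [0.5 0.7 0.3] axes [[1.0, 0.0, -0.0], [0.0, -1.0, 0.0], [-0.0, -0.0, -1.0]] 0.0005215467058696438 15.7167
```

View pics/c6.png

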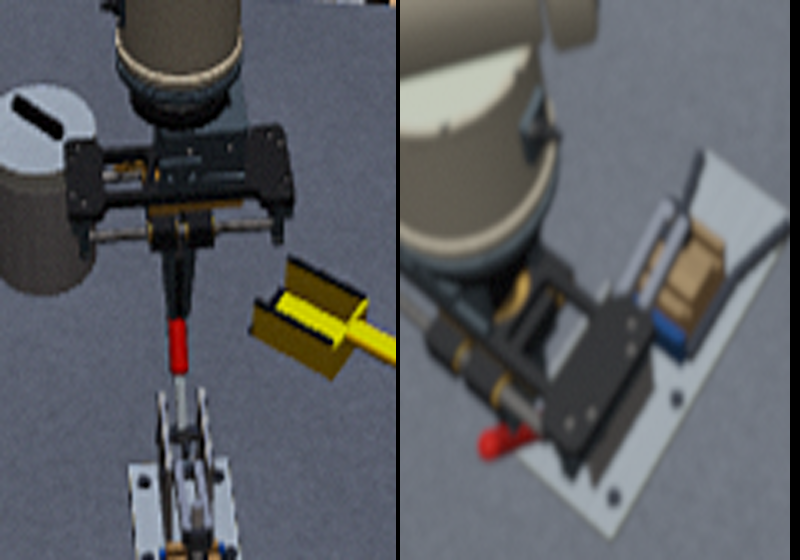

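The handle is swinging down under the fingertips, the clamp arm is descending over the stand, and the gripper is clear of the canister. I'll continue slowly.

Request:
arm_command([
  [[-0.006, 0, 0.0043], [0, 0, 0], 0.0],
  [[-0.0089, 0, 0.0066], [0, 0, 0], 0.0],
  [[-0.0117, 0, 0.009], [0, 0, 0], 0.0],
  [[-0.0144, 0, 0.0115], [0, 0, 0], 0.0],
  [[-0.017, 0, 0.0141], [0, 0, 0], 0.0],
])

```text
clock: 16.23
ee_pos: [0.5171, -0.2245, 0.1396]
tool_rot: [-0.0, 0.625, 0.78, 0.0]
force: [-0.7, 5.3, 5.6]
gripper_width: 0.0004
grasp_force: 3.5
```

```bash
python3 -c "
from h import *
from workcell import bot
rep(bot.get_state())"
```

```text
dock [-105.9   -0.2  139.6] F [ 5.4 -0.4  5.6] axes [[1.0, 0.0, 0.001], [0.0, -1.0, 0.0], [0.001, -0.0, -1.0]] 0.00039276831932410074 16.2333
```

Request:
arm_command([
  [[-0.0013, 0, 0.0013], [0, 0, 0], 0.0],
  [[-0.0025, 0, 0.0027], [0, 0, 0], 0.0],
  [[-0.0037, 0, 0.004], [0, 0, 0], 0.0],
  [[-0.0049, 0, 0.0054], [0, 0, 0], 0.0],
])

```text
clock: 16.57
ee_pos: [0.5181, -0.2291, 0.1343]
tool_rot: [-0.0, 0.625, 0.78, 0.0]
force: [-1.2, 6.6, 7.8]
gripper_width: 0.0007
grasp_force: 4.5
```

Request:
arm_command([
  [[-0.0012, 0, 0.0014], [0, 0, 0], 0.0],
  [[-0.0024, 0, 0.0029], [0, 0, 0], 0.0],
  [[-0.0035, 0, 0.0043], [0, 0, 0], 0.0],
])

```text
clock: 16.82
ee_pos: [0.5189, -0.2325, 0.13]
tool_rot: [-0.0, 0.625, 0.78, 0.0]
force: [-0.7, 7.6, 7.3]
gripper_width: 0.0002
grasp_force: 4.4
```

Request:
arm_command([
  [[-0.0011, 0, 0.0015], [0, 0, 0], 0.0],
  [[-0.0022, 0, 0.003], [0, 0, 0], 0.0],
  [[-0.0032, 0, 0.0045], [0, 0, 0], 0.0],
])

```text
clock: 17.07
ee_pos: [0.5196, -0.2357, 0.1255]
tool_rot: [-0.0, 0.625, 0.78, 0.0]
force: [-1.5, 5.5, 5.6]
gripper_width: 0.0007
grasp_force: 3.5
```

Request:
arm_command([
  [[-0.001, 0, 0.0015], [0, 0, 0], 0.0],
  [[-0.0021, 0, 0.003], [0, 0, 0], 0.0],
])

```text
clock: 17.23
ee_pos: [0.52, -0.2378, 0.1224]
tool_rot: [-0.0, 0.625, 0.78, 0.0]
force: [-0.6, 4.7, 3.0]
gripper_width: 0.0005
grasp_force: 2.4
```

Request:
arm_command([
  [[-0.0005, 0, 0.0008], [0, 0, 0], 0.0],
  [[-0.001, 0, 0.0016], [0, 0, 0], 0.0],
])

```text
clock: 17.4
ee_pos: [0.5202, -0.239, 0.1207]
tool_rot: [-0.0, 0.625, 0.78, 0.0]
force: [-0.1, 4.1, 2.6]
gripper_width: 0.0005
grasp_force: 1.7
```

Request:
arm_command([
  [[-0.0005, 0, 0.0008], [0, 0, 0], 0.0],
  [[-0.001, 0, 0.0016], [0, 0, 0], 0.0],
])

```text
clock: 17.57
ee_pos: [0.5206, -0.2401, 0.1192]
tool_rot: [0.0, 0.625, 0.78, -0.0]
force: [-0.9, 1.5, 1.2]
gripper_width: 0.0005
grasp_force: 1.0
```

Request:
arm_command([
  [[-0.0005, 0, 0.0008], [0, 0, 0], 0.0],
  [[-0.0009, 0, 0.0016], [0, 0, 0], 0.0],
])

```text
clock: 17.73
ee_pos: [0.5209, -0.2412, 0.1176]
tool_rot: [0.0, 0.625, 0.78, -0.0]
force: [0.4, 1.7, 0.2]
gripper_width: 0.0005
grasp_force: 0.3
```

Request:
arm_command([
  [[-0.0005, 0, 0.0008], [0, 0, 0], 0.0],
  [[-0.0009, 0, 0.0016], [0, 0, 0], 0.0],
])

```text
clock: 17.9
ee_pos: [0.5211, -0.2421, 0.1161]
tool_rot: [0.0, 0.625, 0.78, -0.0]
force: [0.0, 0.9, -0.1]
gripper_width: 0.0005
grasp_force: 0.0
```

Request:
arm_command([
  [[-0.0004, 0, 0.0008], [0, 0, 0], 0.0],
  [[-0.0009, 0, 0.0016], [0, 0, 0], 0.0],
])

```text
clock: 18.07
ee_pos: [0.5212, -0.2428, 0.1144]
tool_rot: [0.0, 0.625, 0.78, -0.0]
force: [-0.2, -0.5, -0.4]
gripper_width: 0.0005
grasp_force: 0.0
```

Request:
arm_command([
  [[-0.0004, 0, 0.0008], [0, 0, 0], 0.0],
  [[-0.0004, 0, 0.0008], [0, 0, 0], 0.0],
])

```text
clock: 18.23
ee_pos: [0.5213, -0.2432, 0.1136]
tool_rot: [0.0, 0.625, 0.78, 0.0]
force: [-0.1, 0.3, 1.9]
gripper_width: 0.0005
grasp_force: 0.5
```

Request:
arm_command([
  [[-0.0002, 0, 0.0004], [0, 0, 0], 0.0],
  [[-0.0004, 0, 0.0008], [0, 0, 0], 0.0],
])

```text
clock: 18.4
ee_pos: [0.5214, -0.2435, 0.113]
tool_rot: [0.0, 0.625, 0.78, 0.0]
force: [0.0, 1.1, 3.4]
gripper_width: 0.0007
grasp_force: 1.6
```

Request:
arm_command([
  [[-0.0002, 0, 0.0004], [0, 0, 0], 0.0],
  [[-0.0003, 0, 0.0008], [0, 0, 0], 0.0],
])

```text
clock: 18.57
ee_pos: [0.5215, -0.2437, 0.1123]
tool_rot: [0.0, 0.625, 0.78, 0.0]
force: [-1.0, 1.4, 6.9]
gripper_width: 0.0004
grasp_force: 3.1
```

Request:
arm_command([
  [[-0.0002, 0, 0.0004], [0, 0, 0], 0.0],
  [[-0.0003, 0, 0.0008], [0, 0, 0], 0.0],
])

```text
clock: 18.73
ee_pos: [0.5217, -0.244, 0.1116]
tool_rot: [0.0, 0.625, 0.78, 0.0]
force: [-0.6, 3.7, 9.4]
gripper_width: 0.0006
grasp_force: 4.6
```

Request:
arm_command([
  [[-0.0002, 0, 0.0004], [0, 0, 0], 0.0],
  [[-0.0003, 0, 0.0008], [0, 0, 0], 0.0],
])

```text
clock: 18.9
ee_pos: [0.5218, -0.2442, 0.111]
tool_rot: [0.0, 0.625, 0.78, 0.0]
force: [-0.9, 4.5, 11.2]
gripper_width: 0.0
grasp_force: 6.1
```

Request:
arm_command([
  [[-0.0002, 0, 0.0004], [0, 0, 0], 0.0],
  [[-0.0003, 0, 0.0008], [0, 0, 0], 0.0],
  [[-0.0003, 0, 0.0008], [0, 0, 0], 0.0],
])

```text
clock: 19.15
ee_pos: [0.5219, -0.2445, 0.1104]
tool_rot: [0.0, 0.625, 0.78, 0.0]
force: [-1.4, 6.2, 14.6]
gripper_width: 0.0007
grasp_force: 7.5
```

Request:
arm_command([
  [[0, 0, -0.002], [0, 0, 0], 0.0],
  [[0, 0, -0.01], [0, 0, 0], 0.0],
  [[0, 0, -0.04], [0, 0, 0], 0.0],
  [[0, 0, -0.08], [0, 0, 0], 0.0],
  [[0, 0, -0.12], [0, 0, 0], 0.0],
])

```text
clock: 19.57
ee_pos: [0.5209, -0.2444, 0.2308]
tool_rot: [-0.001, 0.625, 0.78, -0.0]
force: [2.0, -0.8, -0.6]
gripper_width: 0.0006
grasp_force: 0.0
```

Request:
arm_command([
  [[0, 0, -0.03], [0, 0, 0], 0.0],
  [[-0.03, 0, -0.05], [0, 0, 0], 0.0],
  [[-0.07, 0, -0.06], [0, 0, 0], 0.0],
  [[-0.11, 0, -0.06], [0, 0, 0], 0.0],
  [[-0.15, 0, -0.06], [0, 0, 0], 0.0],
])

```text
clock: 19.98
ee_pos: [0.5547, -0.3929, 0.2913]
tool_rot: [0.001, 0.625, 0.781, -0.0]
force: [1.1, 0.6, 0.1]
gripper_width: 0.0004
grasp_force: 0.0
```

```bash
python3 - <<'E'
from h import *
from workcell import bot
rep(bot.get_state())
a=bot.snapshot("scene");b=bot.snapshot("side")
C=np.zeros((560,800,3),np.uint8)
A=cv2.resize(b["color"][160:300,280:400],None,fx=3.3,fy=4,interpolation=2);C[:A.shape[0],:A.shape[1]]=A
A=cv2.resize(a["color"][200:340,220:350],None,fx=3,fy=4,interpolation=2);C[:A.shape[0],400:400+A.shape[1]]=A
cv2.imwrite("pics/c7.png",C)
E
```

```text
dock [-2.784e+02 -2.000e-01  2.913e+02] F [ 0.3 -1.2  0.1] axes [[1.0, 0.001, -0.002], [0.001, -1.0, -0.001], [-0.002, 0.001, -1.0]] 0.00035134080178469176 19.9833
```

View pics/c7.png

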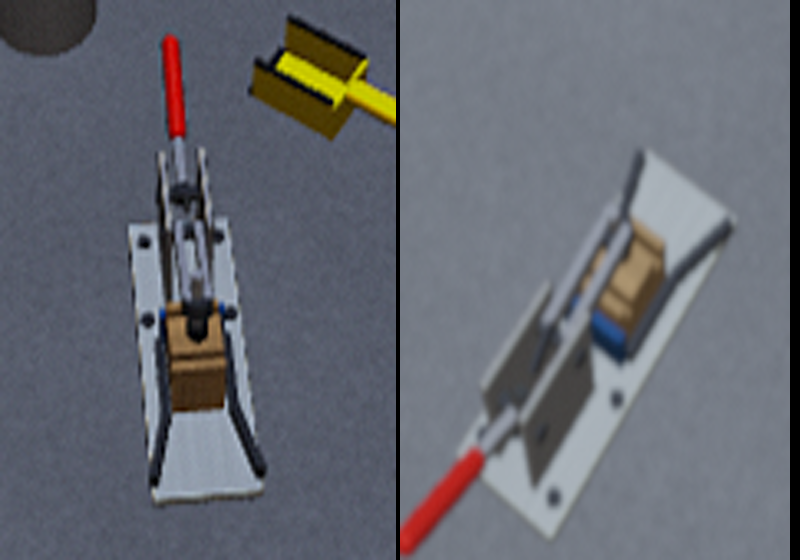

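The handle is staying down by itself, the arm lies level with the spindle on the stand, the stand is against the fence, and the hand is clear.

```bash
python3 -c "
from workcell import bot
print(bot.job_done())"
```

```text
the job is handed in; nothing more can be done
None
```

I handed the job in with the oak stand home against the blue fence, the clamp handle holding itself down on its stop with the spindle on the stand, and the hand clear; no verdict was returned, and the highest forces I read were about 8 N seating the stand and 16 N on the handle.

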